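# Slide a plinth blank along the fence into the drilling jig's corner

## Task

Using only the fingertips, push the loose pine plinth lying on the green drilling jig straight across until its long side sits flush against the aluminium fence, and only then slide it along the fence into the blue corner pocket, until it is fully home against the end stop and still flush with the fence. Never lift or tip the plinth, leave the twig figure, the paint tin and the black spare plinth where they stand, and finish with the hand clear.

Things in the scene. Friction and masses are not known exactly. Their poses are not given: they have to be found in the camera images.
- jig: Drilling jig fixed to the bench: green-painted board 170 x 340 mm (its x by y), 12 mm thick. Origin: centre of its underside, z = 0. Its y runs along the fence to the end stop, x across the board to the fence (away from the robot), z up. The fence, a straight aluminium bar 20 mm wide, rises 14 mm above the board; working face at jig x = +55 mm, from y = -170 to +150 mm.
- corner (a point): Inner corner of the pocket on the board's top (12 mm above the bench), where the faces of the fence and the blue end stop (25 mm thick, rising 14 mm above the board, face at jig y = +125 mm) meet; jig's axes. When home, the plinth's origin is at x = -23, y = -32, z = 0 mm in this frame.
- mouth (a point): Middle of the pocket's mouth on the board's top (jig x = 29, y = 85 mm); jig's axes. The pocket is 52 mm wide and 40 mm deep along y, open to -y and upwards, between the fence (+x side) and a blue lip (-x side, 16 mm wide, 14 mm high above the board, inner face at jig x = 3 mm, from y = 85 to 125 mm).
- plinth: Loose pine block, about 50 g, 46 mm (its x) by 64 mm (its y) by 28 mm high, a small dark spot on its top; origin at the centre of its underside, z up. It starts flat on the board, turned up to 0.4 rad from the jig's axes, 108 to 168 mm short of home, its centre 42 to 67 mm from its place at the fence. Home, its last 24 mm stick out of the pocket's mouth.
- figure: Bystander, loose: a forked figure of thin twigs painted red and black, 170 mm high, on a pale wooden base 55 x 75 x 26 mm; origin at the centre of the base's underside. It stands on the bench either beyond the fence or past the stop end of the jig.
- tin: Bystander, loose: white paint tin with a red band, 77 mm across and 83 mm high, black top; origin at the centre of its underside. It stands on the bench past the stop end of the jig or beyond the fence.
- spare: Bystander, loose: black painted plinth 56 x 56 x 26 mm, lying on the bench off the open (-y) end of the jig; origin at the centre of its underside.
There are look-alikes about, which are no part of the job. There is more than one size of the plinth; the job needs the smallest.

How it is judged:
By the outcome, as a careful person would: the job done as asked, in the order asked, and still so for the second after the job is handed in, with the robot touching nothing.
It also fails if it takes over 58 s, if anything falls off the work surface, if the arm or the gripper's body presses on something with over 40 N, if the wrist force passes 120 N, or if a joint passes its speed limit or range.

## Robot

A 6-joint arm with a two-finger parallel gripper is mounted at the origin on the work surface. World frame = base frame: x ahead of the robot, y to its left, z up, the work surface at z = 0. Lengths are in mm, angles in degrees, forces in N, time in s.
With the tool pointing down it reaches from about 300 to 850 mm from the base axis. Payload 4.2 kg.
Tool frame: the origin (TCP) lies midway between the tips of the shut fingers; the grasp point (between the pads) lies 19 mm behind it (env.grip_depth is the distance from the TCP to the grasp point, in mm); z points along the fingers, y is the line along which they close (so a half turn about z gives the same grasp; the last joint's range is limited). The gripper opens to 91 mm and grips with 3 to 60 N. Pads are 32 mm wide; open, the fingers measure 118 mm over their backs; the gripper's body (76 mm by 178 mm) begins 60 mm behind the grasp point.
Start: joints at [62.739, 18.312, 89.639, -0, 72.044, -1.146], TCP at [253.109, 516.313, 213.976] pointing down, gripper open.
Joint ranges: [-177.97, 177.97], [-48.28, 115.42], [12.27, 149.76], [-77.06, 257.06], [2.81, 150.46], [-146.56, 146.56]. Speed limits (degrees/s): [147.25, 147.25, 180, 180, 180, 180].

## Interface

Orientations are given as [roll, pitch, yaw] about the fixed x, y, z axes, in that order (R = Rz(yaw) Ry(pitch) Rx(roll)).
In Python, from workcell import env, eyes gives the robot as it stands.
- The arm moves only by the tool send_rows, never from a script. Its argument "motion" is a list of rows, each a list of 7 numbers: the shift along the world's x, y, z normalised to -1 to 1, where 1 is 0.5 m, then the turn, a rotation vector about the world's x, y, z normalised to -1 to 1, where 1 is 60 degrees, then the opening, from -1 (shut) to 1 (fully open). A call has 1 to 20 rows; each row is the pose to reach, as a shift and turn from the pose commanded when the call began; what a row does not reach only later rows make up. A row lasts 1/8 s, in which the tool goes at most 62.5 mm and 10.7 degrees, less where a joint would pass 70% of its speed; a pose out of reach is approached as far as the arm can. A call with a number of a shift or a turn outside -1 to 1 is refused whole. A call with a gripper value outside its range is refused whole. The fingers move at their own pace and stop on an object; "squeeze" is the grip in N (left out, the last holds). Time passes only in rows, so rows that repeat a pose let the fingers close. It gives the time, the measured TCP pose, the force, the opening and the grip force at its end, in the units of the state.
- env.state(): the state, without advancing time (a new reading comes with each control period).
- eyes.grab_frame(name): name is "scene" or "top"; returns a dict with "pixels" (384x512x3 uint8, red, green, blue), "depth" (384x512 float32, mm along the optical axis (not along the pixel's ray), 0 where there is no reading), "fx", "fy", "cx", "cy" (pixels), "R" (3x3) and "t" (3): a world point X has camera coordinates R X + t. Camera axes: x right, y down, z forward; pixel columns grow to the right and rows downward; lengths in mm; the calibration is good to about 2 mm. A picture is of the moment at which its call begins.
- env.job_done(): hands the job in; it is judged then, once.
The state is a dict: "time_s": time; "qpos": joint angles; "qvel": joint speeds; "effort": joint torques, N m; "ee_pos": TCP position; "ee_rot": TCP orientation; "force": force on the tool from outside, world axes, zero at the start; "torque": the same for the moment, N m; "gripper_width": finger opening in mm; "gripper_force": force on a finger pad.
Only numpy, scipy, OpenCV 4.12 (cv2) and the standard library are available. Lean on these libraries where they do the work, as an engineer would, in place of code of your own. Each camera call takes 0.05 s, during which the arm holds its last target. There are 200 camera calls.

## Working session

There is one attempt and no reset: what is moved stays moved. The work goes in short steps, Python scripts to look and compute and a tool call to move; the robot and the scene stay as the last step left them, time stands still between calls to the robot, and variables do not carry over. Pictures are saved under pics/ and viewed, at most 10 in all, crops included, and the job is handed in when it is done.

Besides the shell and the picture viewer there is one more tool, called after "Call:" as name(argument=value, ...) on one line, values as JSON. send_rows: Moves the arm, as the interface text tells. Its arguments: {"type":"object","properties":{"motion":{"type":"array"},"squeeze":{"type":"number"}},"required":["motion"]}

```bash
mkdir -p pics; cat > h.py <<'E'
import numpy as np,cv2
from workcell import env,eyes
def grab(n,save=None):
    f=eyes.grab_frame(n)
    np.savez(f'{n}.npz',**f)
    if save: cv2.imwrite('pics/'+save,cv2.cvtColor(f['pixels'],cv2.COLOR_RGB2BGR))
    return f
def pt(f,u,v,z=None):
    d=np.array([(u-f['cx'])/f['fx'],(v-f['cy'])/f['fy'],1.])
    R,t=f['R'],f['t']
    C=-R.T@t; w=R.T@d
    s=f['depth'][int(round(v)),int(round(u))] if z is None else (z-C[2])/w[2]
    return C+s*w
E
python3 - <<'E'
from h import *
for n in('scene','top'):
    f=grab(n)
    im=cv2.cvtColor(f['pixels'],cv2.COLOR_RGB2BGR)
    cv2.imwrite(f'pics/{n}0.png',cv2.resize(im,(768,576),interpolation=cv2.INTER_CUBIC))
    print(n,-f['R'].T@f['t'],f['R'][2])
print(env.state())
E
```

```text
scene [1138.91333685 -614.63966164  644.59360213] [-0.55220813  0.6091128  -0.56925195]
top [ 419.98616556   30.739126   1046.18899831] [ 0.12091821  0.00181214 -0.99266082]
{'time_s': 0.1, 'qpos': array([ 6.27391743e+01,  1.83476044e+01,  8.96972341e+01, -1.23628519e-03,
        7.20438561e+01, -1.14716058e+00]), 'qvel': array([-0.10111906, -0.17012105, -0.11335662, -0.01550282,  0.07355623,
        0.06054345]), 'effort': array([ 2.36839100e-03, -4.13329875e+01, -2.32511151e+01,  7.28763454e-02,
        4.22220631e-02, -3.46577644e-05]), 'ee_pos': array([252.90627533, 515.91186285, 213.22288258]), 'ee_rot': array([-1.79911300e+02, -6.00458931e-04,  1.53886716e+02]), 'force': array([ 0.31239285, -0.06781742,  0.50934362]), 'torque': array([ 0.06659444, -0.01391317, -0.03821478]), 'gripper_force': 0.0, 'gripper_width': 91.2615429537794}
```

View pics/top0.png

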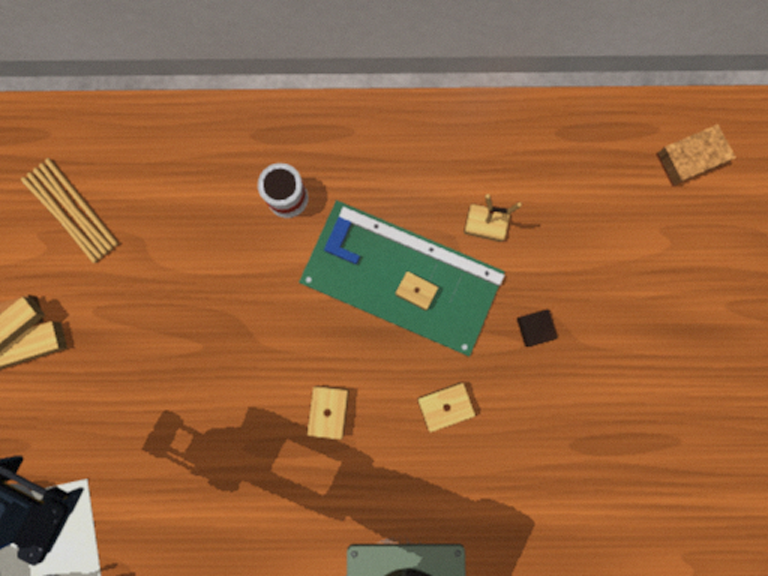

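View pics/scene0.png

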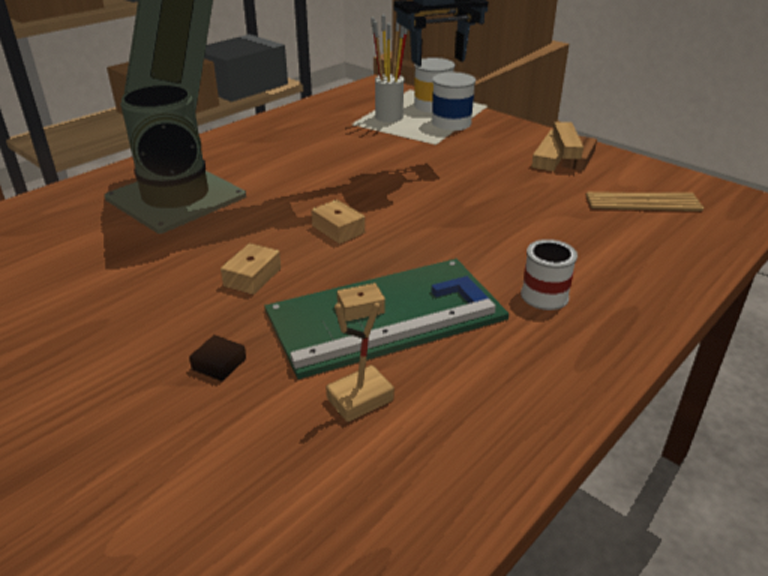

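The top view shows the jig with corners at about (337,203), (505,272), (469,354) and (302,281). The plinth on it is at (417,290), the tin at (283,190), the figure at (488,220) and the black spare at (537,328). I'll enlarge this area next.

```bash
python3 - <<'E'
import cv2,numpy as np
im=cv2.cvtColor(np.load('top.npz')['pixels'],cv2.COLOR_RGB2BGR)[125:245,190:350]
cv2.imwrite('pics/c1.png',cv2.resize(im,(800,600),interpolation=cv2.INTER_CUBIC))
E
```

```text
(no output)
```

View pics/c1.png

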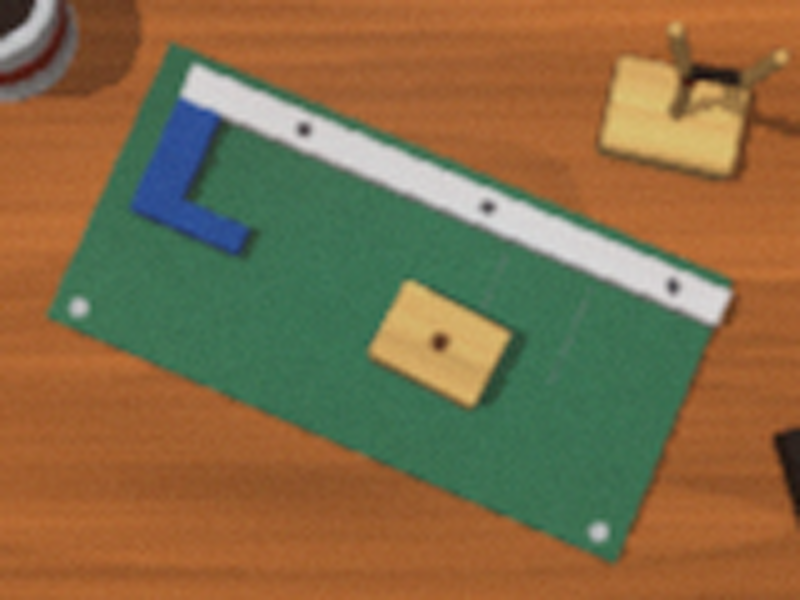

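```bash
cat >> h.py <<'E'
def fitjig(P,Q):
    # rigid 2D fit: world = R(th) jig + c
    P=np.array(P,float);Q=np.array(Q,float);p=P.mean(0);q=Q.mean(0)
    A=(P-p).T@(Q-q);th=np.arctan2(A[0,1]-A[1,0],A[0,0]+A[1,1])
    c,s=np.cos(th),np.sin(th);R=np.array([[c,-s],[s,c]])
    return th,R,q-R@p
E
python3 - <<'E'
from h import *
f=dict(np.load('top.npz'))
def cp(x,y,z,ox=190,oy=125,k=5): return pt(f,ox+(x+.5)/k-.5,oy+(y+.5)/k-.5,z)[:2]
Q=[cp(170,43,12),cp(617,562,12),cp(50,317,12),cp(182,100,26),cp(717,325,26),cp(735,290,26)]
P=[(85,170),(-85,-170),(-85,170),(55,150),(55,-170),(75,-170)]
th,R,c=fitjig(P,Q);print('jig',np.degrees(th),c);print((np.array(Q)-c)@R-P)
pc=np.array([cp(x,y,40) for x,y in[(407,280),(513,333),(474,408),(370,353)]])
print('plinth world',pc.mean(0),'jig',(pc-c)@R,(pc.mean(0)-c)@R)
print([np.linalg.norm(pc[i]-pc[(i+1)%4]) for i in range(4)])
e=(pc[0]-pc[1]+pc[3]-pc[2])@R;print('yaw rel',np.degrees(np.arctan2(-e[0],e[1])))
# depth checks
for x,y in[(440,365),(500,480),(487,190)]:
    print(pt(f,190+x/5,125+y/5))
for n,x,y,z in[('tin',10,20,83),('fig base',675,115,26),('spare',840,470,26)]: w=cp(x,y,z);print(n,w,(w-c)@R)
np.savez('jig.npz',R=R,c=c,th=th)
E
```

```text
jig -23.704586239078623 [ 5.75295104e+02 -4.26368729e-01]
[[-0.56502184  0.68653664]
 [ 0.14158003  1.02562964]
 [ 1.34961678 -1.13864024]
 [-0.7580626  -1.20752676]
 [-0.93720564  1.24576753]
 [ 0.76909326 -0.61176681]]
plinth world [546.48762194 -25.86685144] jig [[  8.30317038  -4.80235436]
 [  4.19635414 -68.16268049]
 [-41.21740286 -64.52348562]
 [-35.87970987  -2.01265819]] [-16.14939705 -34.87529467]
[np.float64(63.49328205651303), np.float64(45.55933563853076), np.float64(62.73830179012334), np.float64(44.27086301230449)]
yaw rel -4.291042094852275
[533.7552736  -26.23052887  39.99105309]
[473.36226512 -59.22411133  15.50607879]
[631.05934758 -54.06290018  28.56165611]
tin [713.71147458 199.4554243 ] [ 46.38154651 238.66414661]
fig base [ 673.78602045 -157.44037721] [ 153.30421815 -104.17137855]
spare [ 477.67522232 -240.18551039] [   7.00449332 -258.77601213]
```

The plinth is at jig (-16, -35), 4.3° off the jig's axes. Its measured sides match 64 x 46 mm and its top is at z = 40. The tool's y axis is already almost along the jig's y, so I'll move above the -x side with the fingers partly open for a two-tip push.

Call:
send_rows(motion=[[0.12, -0.25, 0, 0, 0, 0.01, -0.34], [0.24, -0.5, 0, 0, 0, 0.02, -0.34], [0.36, -0.75, 0, 0, 0, 0.03, -0.34], [0.484, -0.99, 0, 0, 0, 0.04, -0.34], [0.484, -0.99, 0, 0, 0, 0.04, -0.34], [0.484, -0.99, 0, 0, 0, 0.04, -0.34], [0.484, -0.99, 0, 0, 0, 0.04, -0.34], [0.484, -0.99, 0, 0, 0, 0.04, -0.34], [0.484, -0.99, 0, 0, 0, 0.04, -0.34], [0.484, -0.99, 0, 0, 0, 0.04, -0.34], [0.484, -0.99, 0, 0, 0, 0.04, -0.34], [0.484, -0.99, 0, 0, 0, 0.04, -0.34], [0.484, -0.99, 0, 0, 0, 0.04, -0.34]])

```text
time_s: 1.72
ee_pos: [494.7, 22.4, 214.1]
ee_rot: [180.0, -0.0, 156.4]
force: [-0.5, -0.1, 0.6]
gripper_width: 30.0
gripper_force: 0.0
```

Call:
send_rows(motion=[[0.002, -0.05, -0.1, 0, 0, 0, -0.34], [0.002, -0.05, -0.2, 0, 0, 0, -0.34], [0.002, -0.05, -0.26, 0, 0, 0, -0.34], [0.002, -0.05, -0.3, 0, 0, 0, -0.34], [0.002, -0.05, -0.33, 0, 0, 0, -0.34], [0.002, -0.05, -0.36, 0, 0, 0, -0.34], [0.002, -0.05, -0.38, 0, 0, 0, -0.34], [0.002, -0.05, -0.388, 0, 0, 0, -0.34], [0.002, -0.05, -0.388, 0, 0, 0, -0.34]])

```text
time_s: 2.85
ee_pos: [496.3, -3.7, 20.0]
ee_rot: [180.0, 0.0, 156.3]
force: [-0.7, -0.0, 0.9]
gripper_width: 30.2
gripper_force: 0.0
```

```bash
python3 - <<'E'
from h import *
f=grab('top');j=np.load('jig.npz');s=env.state();print(s['ee_pos'],(s['ee_pos'][:2]-j['c'])@j['R'],s['force'])
im=cv2.cvtColor(f['pixels'],cv2.COLOR_RGB2BGR)[125:245,190:350]
cv2.imwrite('pics/c2.png',cv2.resize(im,(800,600),interpolation=cv2.INTER_CUBIC))
E
```

```text
[496.43223049  -3.71707008  20.25130868] [-70.88631477 -34.71760315] [-0.22323842 -0.69175856 -0.46076129]
```

View pics/c2.png

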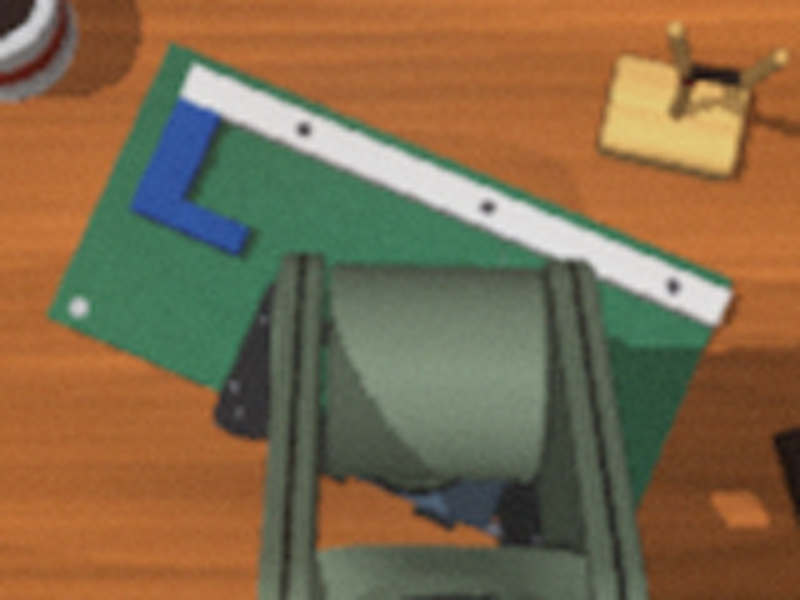

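The arm hides the plinth in the top view. The blue pocket, fence, tin and figure haven't moved. Now I'll push gently along jig +x.

Call:
send_rows(motion=[[0.0092, -0.004, -0.002, 0, 0, 0, -0.34], [0.0183, -0.008, -0.002, 0, 0, 0, -0.34], [0.0275, -0.0121, -0.002, 0, 0, 0, -0.34], [0.0366, -0.0161, -0.002, 0, 0, 0, -0.34], [0.0458, -0.0201, -0.002, 0, 0, 0, -0.34], [0.0549, -0.0241, -0.002, 0, 0, 0, -0.34], [0.0595, -0.0261, -0.002, 0, 0, 0, -0.34], [0.0641, -0.0281, -0.002, 0, 0, 0, -0.34], [0.0687, -0.0302, -0.002, 0, 0, 0, -0.34], [0.0733, -0.0322, -0.002, 0, 0, 0, -0.34], [0.0778, -0.0342, -0.002, 0, 0, 0, -0.34], [0.0824, -0.0362, -0.002, 0, 0, 0, -0.34], [0.087, -0.0382, -0.002, 0, 0, 0, -0.34], [0.0916, -0.0402, -0.002, 0, 0, 0, -0.34]])

```text
time_s: 4.65
ee_pos: [542.1, -23.9, 19.0]
ee_rot: [180.0, -0.0, 156.3]
force: [0.3, 0.7, 0.7]
gripper_width: 29.9
gripper_force: 0.1
```

```bash
python3 - <<'E'
from h import *
f=grab('scene');j=np.load('jig.npz');s=env.state();print(s['ee_pos'],(s['ee_pos'][:2]-j['c'])@j['R'],s['force'])
im=cv2.cvtColor(f['pixels'],cv2.COLOR_RGB2BGR)[150:270,170:330]
cv2.imwrite('pics/c3.png',cv2.resize(im,(800,600),interpolation=cv2.INTER_CUBIC))
E
```

```text
[542.47877941 -23.99321405  19.02006375] [-20.57325691 -34.77137445] [ 0.02141951 -0.0492534  -0.44534568]
```

View pics/c3.png

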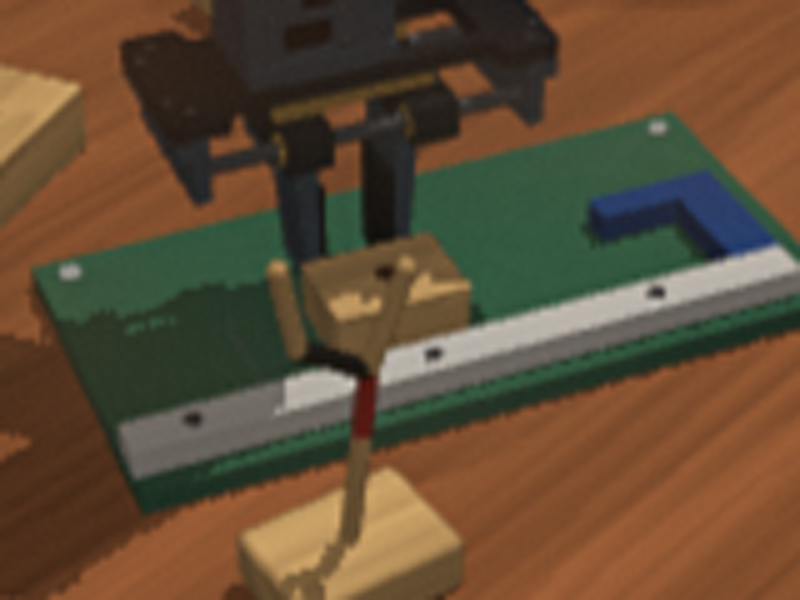

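The plinth's top corners are at about (300,265), (430,235) and (470,287) in the crop, and its near edge is nearly parallel to the fence. I'll continue slowly until there is a force.

Call:
send_rows(motion=[[0.0037, -0.0016, 0, 0, 0, 0, -0.34], [0.0073, -0.0032, 0, 0, 0, 0, -0.34], [0.011, -0.0048, 0, 0, 0, 0, -0.34], [0.0147, -0.0064, 0, 0, 0, 0, -0.34], [0.0183, -0.008, 0, 0, 0, 0, -0.34], [0.022, -0.0096, 0, 0, 0, 0, -0.34]])

```text
time_s: 5.45
ee_pos: [553.0, -28.6, 19.0]
ee_rot: [180.0, -0.0, 156.3]
force: [-0.1, 1.4, 0.3]
gripper_width: 30.1
gripper_force: 1.4
```

```bash
python3 - <<'E'
from h import *
j=np.load('jig.npz');s=env.state();print((s['ee_pos'][:2]-j['c'])@j['R'],s['force'][:2]@j['R'],s['force'],s['torque'])
f=dict(np.load('scene.npz'))
for x,y in[(470,285),(330,325),(300,265),(430,235)]:
    p=pt(f,170+(x+.5)/5-.5,150+(y+.5)/5-.5,40);print((p[:2]-j['c'])@j['R'])
E
```

```text
[ -9.06032844 -34.76497044] [-0.65383473  1.28983707] [-0.08012928  1.44386939  0.25358485] [ 0.25799228  0.33870231 -0.0151987 ]
[42.8273838  -1.39185718]
[ 44.66070421 -68.64142449]
[ -0.96686724 -65.10711344]
[ 1.2911948  -2.58864035]
```

Call:
send_rows(motion=[[0.0018, -0.0008, 0, 0, 0, 0, -0.34], [0.0037, -0.0016, 0, 0, 0, 0, -0.34], [0.0055, -0.0024, 0, 0, 0, 0, -0.34]])

```text
time_s: 5.82
ee_pos: [552.9, -28.7, 18.8]
ee_rot: [-180.0, -0.4, 156.2]
force: [-7.2, 5.3, 7.3]
gripper_width: 30.3
gripper_force: 4.6
```

```bash
python3 - <<'E'
from h import *
j=np.load('jig.npz')
f=grab('scene');s=env.state();print((s['ee_pos'][:2]-j['c'])@j['R'],s['force'][:2]@j['R'],s['force'],s['torque'])
im=cv2.cvtColor(f['pixels'],cv2.COLOR_RGB2BGR)[175:250,210:310]
cv2.imwrite('pics/c4.png',cv2.resize(im,(800,600),interpolation=cv2.INTER_CUBIC))
E
```

```text
[ -9.07480519 -34.83824181] [-7.86628828  2.55954025] [-6.1736237   5.50600653  5.81609767] [0.80335899 1.0780917  0.00131578]
```

View pics/c4.png

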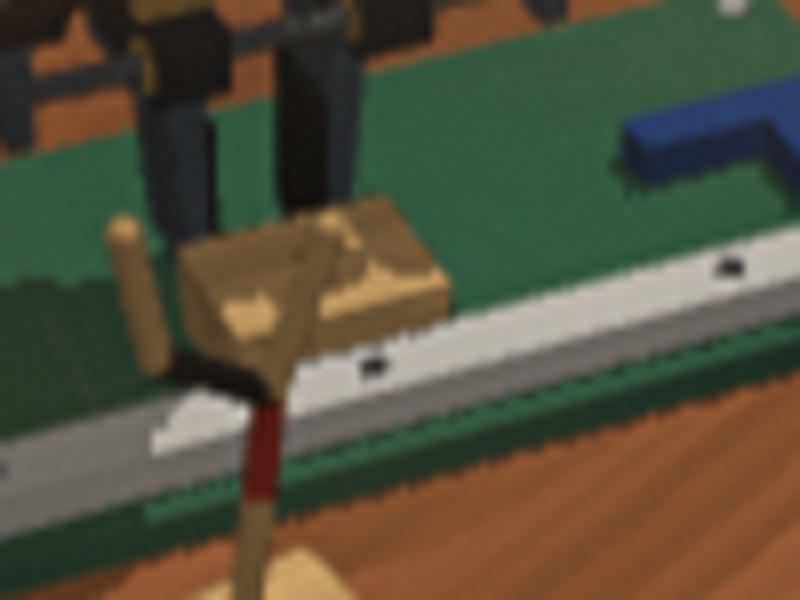

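The plinth is against the fence at a steady 8 N: its near top edge runs along the fence's top edge, from about (240,350) to (450,300). I'll back off, lift, shut the fingers and go behind the plinth's -y end.

Call:
send_rows(motion=[[-0.008, 0.0035, 0, 0, 0, 0, -0.34], [-0.025, 0.011, 0, 0, 0, 0, -0.34], [-0.06, 0.0264, 0, 0, 0, 0, -0.34], [-0.06, 0.0264, 0, 0, 0, 0, -0.34], [-0.06, 0.0264, 0.06, 0, 0, 0, -0.34], [-0.06, 0.0264, 0.11, 0, 0, 0, -0.34], [-0.06, 0.0264, 0.14, 0, 0, 0, -1], [-0.03, -0.05, 0.14, 0, 0, 0, -1], [0.0, -0.12, 0.14, 0, 0, 0, -1], [0.022, -0.137, 0.14, 0, 0, 0, -1], [0.022, -0.137, 0.14, 0, 0, 0, -1], [0.022, -0.137, 0.14, 0, 0, 0, -1]])

```text
time_s: 7.38
ee_pos: [566.0, -97.3, 88.6]
ee_rot: [180.0, -0.1, 156.3]
force: [0.3, -0.2, -0.6]
gripper_width: 0.3
gripper_force: 0.0
```

```bash
python3 - <<'E'
from h import *
j=np.load('jig.npz')
f=grab('scene');s=env.state();print(s['ee_pos'],s['ee_rot'],(s['ee_pos'][:2]-j['c'])@j['R'],s['force'],s['gripper_width'])
im=cv2.cvtColor(f['pixels'],cv2.COLOR_RGB2BGR)[160:265,170:310]
cv2.imwrite('pics/c5.png',cv2.resize(im,(800,600),interpolation=cv2.INTER_CUBIC))
g=grab('top')
E
```

```text
[565.9846988  -97.21987509  88.73779643] [ 1.79995536e+02 -7.04778320e-02  1.56341833e+02] [ 30.38813844 -92.37005774] [-0.48408357 -0.37880733 -0.21194538] 0.9001883921737344
```

View pics/c5.png

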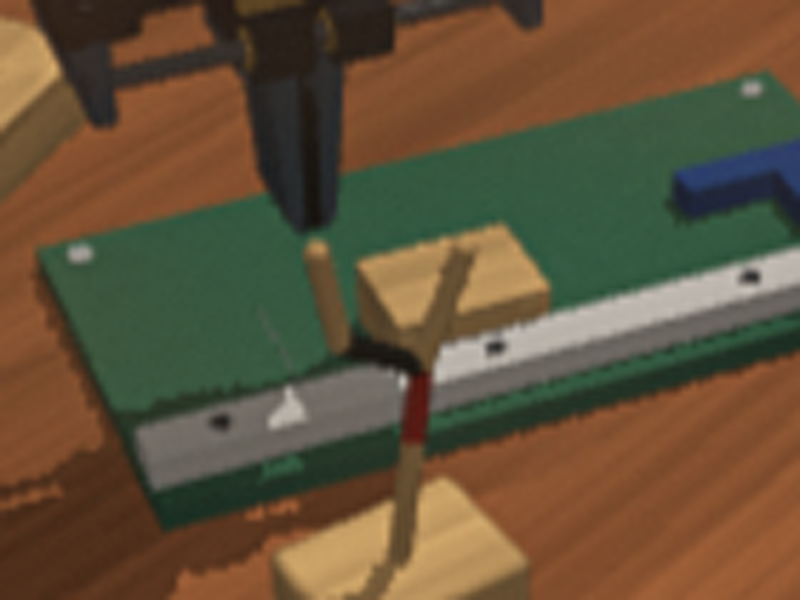

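The plinth lies flush in this crop. Its top corners are near (358,265), (502,223) and (548,290), and its near edge is parallel to the fence. Next I'll descend behind it.

Call:
send_rows(motion=[[0, 0, -0.05, 0, 0, 0, -1], [0, 0, -0.09, 0, 0, 0, -1], [0, 0, -0.12, 0, 0, 0, -1], [0, 0, -0.138, 0, 0, 0, -1], [0, 0, -0.138, 0, 0, 0, -1]])

```text
time_s: 8.1
ee_pos: [566.4, -98.1, 19.6]
ee_rot: [-180.0, -0.1, 156.3]
force: [0.1, 0.7, -0.8]
gripper_width: 0.5
gripper_force: 0.0
```

```bash
python3 - <<'E'
from h import *
j=np.load('jig.npz')
f=dict(np.load('scene.npz'));k=800/140
for x,y in[(548,290),(502,223),(358,265)]:
    p=pt(f,170+(x+.5)/k-.5,160+(y+.5)/k-.5,40);print((p[:2]-j['c'])@j['R'])
s=env.state();print(s['ee_pos'],(s['ee_pos'][:2]-j['c'])@j['R'],s['force'])
E
```

```text
[56.75764666 -3.17608416]
[10.0606933  -1.86873479]
[ 12.99444712 -64.18055921]
[566.39508689 -98.07456463  19.59182559] [ 31.10750545 -92.98765282] [ 0.14424889  0.74328394 -0.79622032]
```

Now I'll slide it along the fence with a very slight bias toward the fence.

Call:
send_rows(motion=[[0.0046, 0.01, 0, 0, 0, 0, -1], [0.0092, 0.02, 0, 0, 0, 0, -1], [0.0139, 0.03, 0, 0, 0, 0, -1], [0.0185, 0.04, 0, 0, 0, 0, -1], [0.0231, 0.05, 0, 0, 0, 0, -1], [0.0277, 0.06, 0, 0, 0, 0, -1], [0.0323, 0.07, 0, 0, 0, 0, -1], [0.037, 0.08, 0, 0, 0, 0, -1], [0.0416, 0.09, 0, 0, 0, 0, -1], [0.0462, 0.1, 0, 0, 0, 0, -1], [0.0508, 0.11, 0, 0, 0, 0, -1], [0.0554, 0.12, 0, 0, 0, 0, -1], [0.0601, 0.13, 0, 0, 0, 0, -1], [0.0647, 0.14, 0, 0, 0, 0, -1], [0.0693, 0.15, 0, 0, 0, 0, -1], [0.0739, 0.16, 0, 0, 0, 0, -1], [0.0739, 0.16, 0, 0, 0, 0, -1]])

```text
time_s: 10.22
ee_pos: [604.1, -17.8, 20.0]
ee_rot: [180.0, 0.0, 156.3]
force: [0.5, -0.1, -0.3]
gripper_width: 0.8
gripper_force: 0.0
```

```bash
python3 - <<'E'
from h import *
j=np.load('jig.npz')
f=grab('scene');s=env.state();print(s['ee_pos'],s['ee_rot'],(s['ee_pos'][:2]-j['c'])@j['R'],s['force'][:2]@j['R'],s['force'])
im=cv2.cvtColor(f['pixels'],cv2.COLOR_RGB2BGR)[160:235,235:335]
cv2.imwrite('pics/c6.png',cv2.resize(im,(800,600),interpolation=cv2.INTER_CUBIC))
E
```

```text
[603.90934861 -18.06336879  20.02628185] [1.79981623e+02 2.70306250e-02 1.56302569e+02] [33.29051801 -4.64544464] [-0.25292801 -0.76942862] [-0.54091509 -0.60282986  0.14609759]
```

View pics/c6.png

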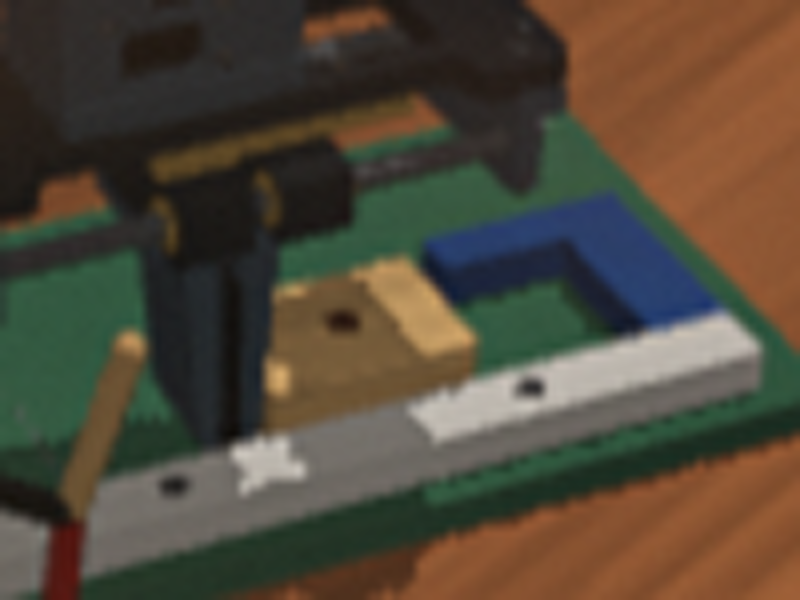

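The plinth is still flush. Its leading corners are at about (405,258) and (475,345) in the crop, just short of the pocket mouth and lined up inside the lip. I'll carry on into the pocket.

Call:
send_rows(motion=[[0.0033, 0.0073, 0, 0, 0, 0, -1], [0.0065, 0.0147, 0, 0, 0, 0, -1], [0.0098, 0.022, 0, 0, 0, 0, -1], [0.013, 0.0293, 0, 0, 0, 0, -1], [0.0163, 0.0366, 0, 0, 0, 0, -1], [0.0195, 0.044, 0, 0, 0, 0, -1], [0.0228, 0.0513, 0, 0, 0, 0, -1], [0.026, 0.0586, 0, 0, 0, 0, -1], [0.0293, 0.066, 0, 0, 0, 0, -1], [0.0325, 0.0733, 0, 0, 0, 0, -1], [0.0357, 0.0806, 0, 0, 0, 0, -1]])

```text
time_s: 11.65
ee_pos: [621.6, 22.3, 20.0]
ee_rot: [180.0, 0.0, 156.3]
force: [0.3, -0.9, 0.4]
gripper_width: 0.1
gripper_force: 0.3
```

```bash
python3 - <<'E'
from h import *
j=np.load('jig.npz')
f=dict(np.load('scene.npz'))
for x,y in[(475,345),(405,258)]:
    p=pt(f,235+(x+.5)/8-.5,160+(y+.5)/8-.5,40);print((p[:2]-j['c'])@j['R'])
s=env.state();print(s['ee_pos'],(s['ee_pos'][:2]-j['c'])@j['R'],s['force'][:2]@j['R'],s['force'])
E
```

```text
[56.76796338 66.93952747]
[11.31790358 67.84091156]
[621.57530592  22.26830885  19.97912477] [33.25182168 39.38555322] [ 0.64265247 -0.73307053] [ 0.29372235 -0.9295815   0.41371383]
```

Call:
send_rows(motion=[[0.0016, 0.0037, 0, 0, 0, 0, -1], [0.0032, 0.0073, 0, 0, 0, 0, -1], [0.0048, 0.011, 0, 0, 0, 0, -1], [0.0064, 0.0147, 0, 0, 0, 0, -1], [0.008, 0.0183, 0, 0, 0, 0, -1], [0.0088, 0.0202, 0, 0, 0, 0, -1]])

```text
time_s: 12.4
ee_pos: [625.9, 32.2, 20.0]
ee_rot: [180.0, 0.0, 156.3]
force: [-0.2, -0.8, 0.6]
gripper_width: 0.1
gripper_force: 0.3
```

Call:
send_rows(motion=[[0.0008, 0.0018, 0, 0, 0, 0, -1], [0.0016, 0.0037, 0, 0, 0, 0, -1], [0.0024, 0.0055, 0, 0, 0, 0, -1]])

```text
time_s: 12.78
ee_pos: [626.8, 34.6, 20.0]
ee_rot: [-180.0, -0.0, 156.3]
force: [-2.0, -1.7, 2.0]
gripper_width: 0.5
gripper_force: 1.7
```

Call:
send_rows(motion=[[0.0008, 0.0018, 0, 0, 0, 0, -1], [0.0014, 0.0032, 0, 0, 0, 0, -1], [0.0014, 0.0032, 0, 0, 0, 0, -1]])

```text
time_s: 13.15
ee_pos: [626.7, 34.7, 20.0]
ee_rot: [-179.8, -0.1, 156.3]
force: [-2.4, -6.0, 2.9]
gripper_width: 0.2
gripper_force: 3.8
```

It has stopped against the end stop at 6 N. I'll withdraw and check.

Call:
send_rows(motion=[[-0.004, -0.009, 0, 0, 0, 0, -1], [-0.012, -0.028, 0, 0, 0, 0, -1], [-0.024, -0.055, 0, 0, 0, 0, -1], [-0.024, -0.055, 0, 0, 0, 0, -1], [-0.024, -0.055, 0.1, 0, 0, 0, -1], [-0.024, -0.055, 0.2, 0, 0, 0, -1], [-0.024, -0.055, 0.3, 0, 0, 0, -1], [-0.024, -0.055, 0.4, 0, 0, 0, -1], [-0.1, 0.05, 0.4, 0, 0, 0, -1], [-0.2, 0.15, 0.4, 0, 0, 0, -1], [-0.3, 0.25, 0.4, 0, 0, 0, -1], [-0.4, 0.35, 0.4, 0, 0, 0, -1], [-0.45, 0.5, 0.4, 0, 0, 0, -1], [-0.45, 0.6, 0.4, 0, 0, 0, -1], [-0.45, 0.7, 0.4, 0, 0, 0, -1], [-0.45, 0.7, 0.4, 0, 0, 0, -1], [-0.45, 0.7, 0.4, 0, 0, 0, -1]])

```text
time_s: 15.28
ee_pos: [402.5, 386.6, 219.6]
ee_rot: [-179.9, -0.0, 156.4]
force: [-0.7, -0.2, -0.3]
gripper_width: 0.3
gripper_force: 0.0
```

```bash
python3 - <<'E'
from h import *
g=grab('scene');f=grab('top');print(env.state()['ee_pos'])
im=cv2.cvtColor(f['pixels'],cv2.COLOR_RGB2BGR)[125:200,190:290]
cv2.imwrite('pics/c7.png',cv2.resize(im,(800,600),interpolation=cv2.INTER_CUBIC))
E
```

```text
[402.85515886 385.08478339 219.8795703 ]
```

View pics/c7.png

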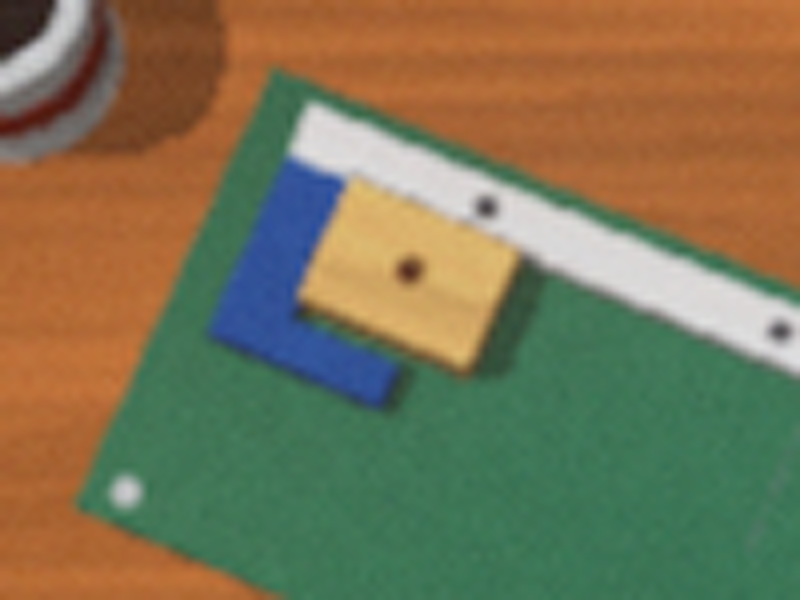

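The plinth's corners are at about (352,178), (522,253), (468,373) and (299,303). It sits flush with the fence and home against the blue stop, with the tin unmoved. I'll check this in numbers.

```bash
python3 - <<'E'
from h import *
f=dict(np.load('top.npz'));j=np.load('jig.npz')
P=np.array([(pt(f,190+(x+.5)/8-.5,125+(y+.5)/8-.5,40)[:2]-j['c'])@j['R'] for x,y in[(352,178),(522,253),(468,373),(299,303)]])
print(P,P.mean(0));e=P[0]-P[1]+P[3]-P[2];print(np.degrees(np.arctan2(-e[0],e[1])))
E
```

```text
[[ 53.82660965 124.90879866]
 [ 52.67117833  61.57529761]
 [  7.61096677  62.03236424]
 [  7.17424466 124.05839454]] [30.32074985 93.14371376]
-0.32848362637912737
```

```bash
python3 - <<'E'
from h import *
f=dict(np.load('scene.npz'))
im=cv2.cvtColor(f['pixels'],cv2.COLOR_RGB2BGR)[170:230,260:340]
cv2.imwrite('pics/c8.png',cv2.resize(im,(800,600),interpolation=cv2.INTER_CUBIC))
E
```

```text
(no output)
```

View pics/c8.png

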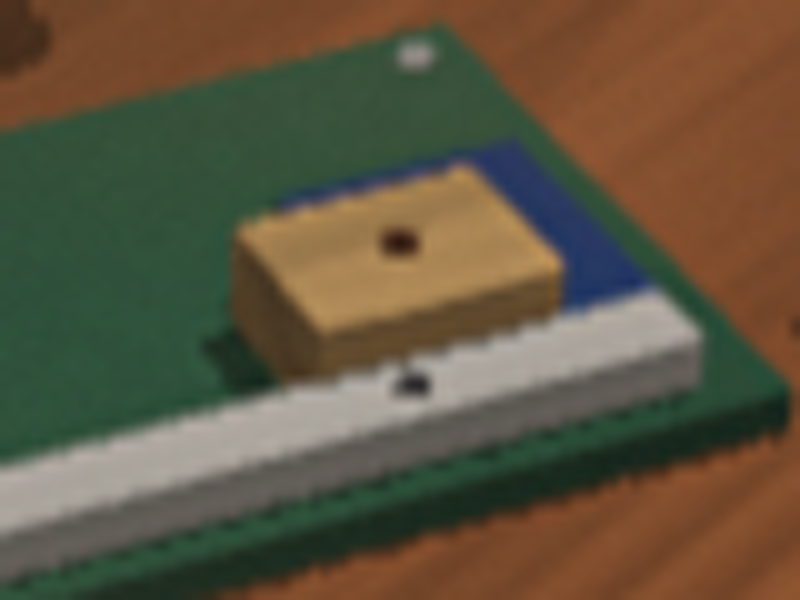

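This crop shows the plinth tight in the corner, with top corners at (323,333), (563,265), (468,163) and (237,228). The fence's working edge runs from (0,468) to (655,290).

```bash
python3 - <<'E'
from h import *
f=dict(np.load('scene.npz'));j=np.load('jig.npz')
for x,y,z in[(323,333,40),(563,265,40),(468,163,40),(237,228,40),(2,467,26),(655,290,26)]:
    print((pt(f,260+(x+.5)/10-.5,170+(y+.5)/10-.5,z)[:2]-j['c'])@j['R'])
E
```

```text
[55.44287054 62.3664558 ]
[ 54.24754792 124.71912021]
[  9.48261484 124.65913326]
[11.45245028 62.76284829]
[ 54.65767682 -15.88600564]
[ 54.9930347  150.06001736]
```

```bash
python3 -c "
from workcell import env
print(env.job_done())"
```

```text
the job is handed in; nothing more can be done
None
```

I pushed the plinth across to the fence and then slid it into the pocket against the end stop; the hand is clear and the job was handed in after about 15 s. In the last pictures it looks home and flush to within about 1 mm, the limit of what the cameras can resolve. The tin looked unmoved in the final view; the arm came nowhere near the figure or the spare, but I did not re-measure them at the end.

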